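# Make up the stove kit and the camp kit

## Task

Make up two firelighting kits from the stock on the bench. Stove kit, in the red three-bay tray: the round stick bundle with plain wood ends goes in the cork-padded bay, and the amber jar and the red-lidded tin go in the other two bays, one in each, either way round. Camp kit, in the green two-bay tray: the blue-ended bundle goes in the cork-padded bay and the white pot in the other; everything stands upright on its bay's floor, and the square bundle stays where it is.

Things in the scene. Friction and masses are not known exactly. Their poses are not given: they have to be found in the camera images.
- red_tray: Red plastic open tray, fixed to the bench, 76 mm (its x) by 218 mm (its y), three square bays in a row along its y axis, each 66 x 66 mm inside, outer walls and dividers 5 mm thick, their tops 22 mm above the bench, floor 4 mm thick (things stand 4 mm above the bench). Origin: centre of the underside, z up. Bay centres at y = +71 mm (tan cork pad on its floor), 0 and -71 mm (bare red floors).
- green_tray: Green plastic open tray, fixed to the bench, 76 mm (its x) by 147 mm (its y), two square bays in a row along its y axis, each 66 x 66 mm inside, outer walls and dividers 5 mm thick, their tops 22 mm above the bench, floor 4 mm thick (things stand 4 mm above the bench). Origin: centre of the underside, z up. Bay centres at y = +35.5 mm (tan cork pad on its floor) and -35.5 mm (bare green floor).
- plain_bundle: Round bundle of wooden kindling sticks standing upright, 44 mm diameter, 68 mm high, brown paper band, stick ends on top of bare pale wood; about 60 g. Origin: centre of the underside, z up.
- blue_bundle: Round bundle of wooden kindling sticks standing upright, 44 mm diameter, 69 mm high, brown paper band, stick ends on top coloured blue; about 60 g. Origin: centre of the underside, z up.
- amber_jar: Closed amber glass jar with a brass-coloured cap, standing upright, straight sides 44 mm diameter, 62 mm high; about 130 g. Origin: centre of the underside, z up.
- match_tin: Closed round steel match tin with a red lid, standing upright, straight sides 40 mm diameter, 66 mm high; about 80 g. Origin: centre of the underside, z up.
- white_pot: Closed white plastic pot with a white lid, standing upright, straight sides 46 mm diameter, 60 mm high; about 90 g. Origin: centre of the underside, z up.
- square_bundle: Square bundle of pale wooden sticks with a brown paper band, 44 x 44 mm, 63 mm high, standing loose among the stock; belongs to no kit. Origin: centre of the underside, z up.
There are look-alikes about, which are no part of the job. Several things have the shape of the white_pot; the one meant has the colours described above. What is shaped like the amber_jar but turquoise is not meant.

How it is judged:
By the outcome, as a careful person would: the job done as asked, in the order asked, and still so for the second after the job is handed in, with the robot touching nothing.
It also fails if it takes over 118 s, if anything falls off the work surface, if the arm or the gripper's body presses on something with over 40 N, if the wrist force passes 120 N, or if a joint passes its speed limit or range.

## Robot

A 6-joint arm with a two-finger parallel gripper is mounted at the origin on the work surface. World frame = base frame: x ahead of the robot, y to its left, z up, the work surface at z = 0. Lengths are in m, angles in rad, forces in N, time in s.
With the tool pointing down it reaches from about 0.275 to 0.725 m from the base axis. Payload 15.9 kg.
Tool frame: the origin (TCP) lies on the centre line of the jaws, within the pads' length; the fingertips stand 22 mm ahead of it and the grasp point (between the pads) lies 3 mm ahead of it; z points along the fingers, y is the line along which they close (so a half turn about z gives the same grasp; the last joint's range is limited). The gripper opens to 85 mm and grips with 20 to 120 N. Pads are 22 mm wide; open, the fingers measure 114 mm over their backs; the gripper's body (76 mm by 85 mm) begins 54 mm behind the grasp point. The pads swing forward as they close: fully open they stand 13 mm farther back than shut.
Start: joints at [-1.313, 0.213, -0.034, 1.323, 0, 1.571], TCP at [0.127, -0.483, 0.253] pointing down, gripper open.
Joint ranges: [-2.98, 2.98], [-0.74, 1.72], [-1.14, 1.35], [-2.1, 2.04], [-1.57, 1.44], [-3.14, 3.14]. Speed limits (rad/s): [1.89, 1.89, 2.39, 2.57, 3.14, 3.14].

## Interface

Orientations are given as a unit quaternion [x, y, z, w].
In Python, from workcell import status, grab_frame, camera_params, sign_off, spot_in, regions_of gives the robot as it stands.
- The arm moves only by the tool arm_command, never from a script. Its argument "rows" is text: rows parted by semicolons, each of 7 numbers parted by spaces: the shift along the tool's x, y, z in units of 30 mm (1.0 is 30 mm), then the turn, a rotation vector about the tool's x, y, z in units of 6 degrees (1.0 is 6 degrees), then the opening, from 0 (shut) to 1 (fully open). A call has 1 to 20 rows; each row shifts and turns the commanded pose from where the row before left it, along the tool's axes as they then stand; what a row does not reach is not made up. A row lasts 1/12 s, in which the tool goes at most 41.7 mm and 7.16 degrees, less where a joint would pass 70% of its speed; a pose out of reach is approached as far as the arm can. A call is refused whole if a number of a shift passes 1 or a number of a turn 1, either way. A call with a gripper value outside its range is refused whole. The fingers move at their own pace and stop on an object; "squeeze" is the grip in N (left out, the last holds). Time passes only in rows, so rows that do not move let the fingers close. It gives the time, the measured TCP pose, the force, the opening and the grip force at its end, in the units of the state.
- status.sense(): the state, without advancing time (a new reading comes with each control period).
- grab_frame(name): name is "scene" or "top"; returns the picture (400x640x3 uint8, red, green, blue); there is no depth.
- camera_params(name): a dict with "fov_y" (degrees; the focal length in pixels is half the picture's height over the tangent of half this angle, whatever the lens; pixels are square), "cx", "cy" (the principal point, pixels), "R" (3x3) and "t" (3): a world point X has camera coordinates R X + t. Camera axes: x right, y down, z forward; pixel columns grow to the right and rows downward; lengths in m; the calibration is good to about 2 mm. A picture is of the moment at which its call begins. camera_params takes no time and is no camera call.
- sign_off(): hands the job in; it is judged then, once.
Trained networks look in the newest picture that a camera, given by its name, has taken for a name from the list of things; names that differ only in an ending like _2 or _b are one class to them, and where a whole thing is asked for, a point or a joint stands for the part that bears it (a point fixed in the world has none). Each returns a list of dicts, best first, with "confidence" (0 to 1); they miss things now and then, are a little off and sometimes report something else, mostly with a low value. They report only what shows in the picture. A call takes as long as a camera call. They do not tell look-alikes from the thing itself.
- spot_in(camera, label): "point" ([column, row] in pixels, amid what is visible of it).
- regions_of(camera, label): "mask" (400x640 bool, what is visible of it) and "point" ([column, row] in pixels, amid what is visible of it).
The state is a dict: "time": time; "joint_positions": joint angles; "joint_vel": joint speeds; "effort": joint torques, N m; "position": TCP position; "eef_rot": TCP orientation; "ft_force": force on the tool from outside, world axes, zero at the start; "torque": the same for the moment, N m; "gripper_width": finger opening in m; "gripper_force": force on a finger pad.
Only numpy, scipy, OpenCV 4.12 (cv2) and the standard library are available. Lean on these libraries where they do the work, as an engineer would, in place of code of your own. Each camera call takes 0.05 s, during which the arm holds its last target. There are 200 camera calls.

## Working session

There is one attempt and no reset: what is moved stays moved. The work goes in short steps, Python scripts to look and compute and a tool call to move; the robot and the scene stay as the last step left them, time stands still between calls to the robot, and variables do not carry over. Pictures are saved under pics/ and viewed, at most 14 in all, crops included, and the job is handed in when it is done.

Besides the shell and the picture viewer there is one more tool, called after "Request:" by a JSON object that holds its "method" and its "body", one argument or row to a line. arm_command: Moves the arm, as the interface text tells. Its arguments: {"type":"object","properties":{"rows":{"type":"string"},"squeeze":{"type":"number"}},"required":["rows"]}

```bash
mkdir -p pics; ls; python3 - <<'E'
from workcell import *
import cv2
for n in ["scene","top"]:
    f=grab_frame(n); cv2.imwrite(f"pics/{n}0.png",f[:,:,::-1])
    p=camera_params(n); print(n,p)
s=status.sense(); print(s)
E
```

```text
pics
scene {'fov_y': 42.69955306143885, 'cx': 320.6085272553503, 'cy': 199.1270165724378, 'R': array([[ 0.11051618,  0.99367686, -0.01981073],
       [ 0.55876603, -0.07860529, -0.82559175],
       [-0.82192865,  0.08017169, -0.56392003]]), 't': array([-0.03836912, -0.25315738,  1.60891423])}
top {'fov_y': 42.00313442278107, 'cx': 324.00871019817873, 'cy': 192.7376834060532, 'R': array([[-5.34453426e-02, -9.98570627e-01,  5.46786363e-04],
       [-9.71643979e-01,  5.18778614e-02, -2.30687377e-01],
       [ 2.30329273e-01, -1.28604476e-02, -9.73027767e-01]]), 't': array([0.02761193, 0.52374671, 1.05802729])}
{'time': 0.1, 'joint_positions': array([-1.31296018e+00,  2.13255004e-01, -3.49528518e-02,  1.32349220e+00,
        1.14308603e-05,  1.57078404e+00]), 'joint_vel': array([-0.0023895 , -0.00236444,  0.00067788, -0.00041986,  0.00080554,
       -0.00076954]), 'effort': array([ 1.93520900e-03, -6.87254047e+01,  4.87803912e+01,  1.22983413e-02,
        1.09681466e-04,  1.23105792e-05]), 'position': array([ 0.12743008, -0.48321489,  0.25290885]), 'eef_rot': array([ 9.91700677e-01,  1.28567348e-01, -5.24217421e-05, -4.48851589e-04]), 'ft_force': array([-0.63749291,  0.24788654,  0.32188118]), 'torque': array([-0.02280107,  0.0323279 , -0.03118863]), 'gripper_force': 0.0, 'gripper_width': 0.08539159737108426}
```

View pics/top0.png

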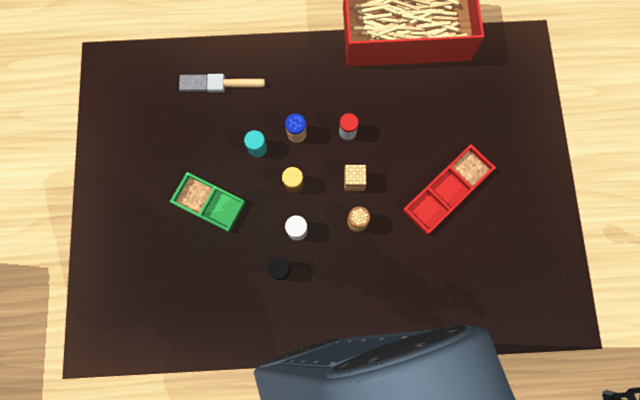

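View pics/scene0.png

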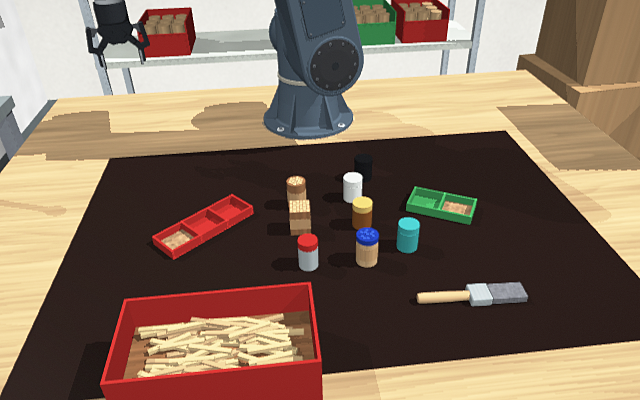

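The top view shows blue bundle (296,122), tin (349,122), jar (292,178), white pot (296,227), plain bundle (358,217) and square bundle (355,177). The red tray is centred near (450,190) with its cork bay at the upper right, and the green tray near (207,202) with its cork bay at the left. The turquoise jar (255,142) and black pot (278,268) are look-alikes. In the scene view the plain bundle and square bundle overlap.

I'll fit silhouettes to the masks in both cameras.

```bash
cat > h.py <<'E'
from workcell import *
import cv2, numpy as np
from scipy.optimize import minimize
def proj(n,X):
    p=camera_params(n); f=200/np.tan(np.radians(p["fov_y"]/2)); c=np.asarray(X)@p["R"].T+p["t"]
    return np.c_[p["cx"]+f*c[:,0]/c[:,2], p["cy"]+f*c[:,1]/c[:,2]]
def ray(n,uv,z):
    p=camera_params(n); f=200/np.tan(np.radians(p["fov_y"]/2))
    d=p["R"].T@np.array([(uv[0]-p["cx"])/f,(uv[1]-p["cy"])/f,1]); o=-p["R"].T@p["t"]
    return (o+d*(z-o[2])/d[2])[:2]
def hull(n,X):
    S=8; h=cv2.convexHull(np.round(proj(n,X)*S).astype(np.int32)); m=np.zeros((400*2,640*2),np.uint8)
    cv2.fillConvexPoly(m,np.round(h*2+S).astype(np.int32),255,shift=3)
    return cv2.resize(m,(640,400),interpolation=cv2.INTER_AREA)/255.
a=np.linspace(0,2*np.pi,40,endpoint=False)
def cyl(q,d,h,z0=0): return np.array([[q[0]+d/2*np.cos(t),q[1]+d/2*np.sin(t),z] for t in a for z in(z0,z0+h)])
def box(q,sx,sy,h):
    c,s=np.cos(q[2]),np.sin(q[2])
    return np.array([[q[0]+c*x-s*y,q[1]+s*x+c*y,z] for x in(-sx/2,sx/2) for y in(-sy/2,sy/2) for z in(0,h)])
def fit(masks,model,q0,step):
    def cost(q):
        r=0
        for n,m in masks.items():
            H=hull(n,model(q)); r+=1-np.minimum(H,m).sum()/np.maximum(H,m).sum()
        return r/len(masks)
    q0=np.array(q0,float); sim=np.vstack([q0]+[q0+np.eye(len(q0))[i]*step[i] for i in range(len(q0))])
    r=minimize(cost,q0,method="Nelder-Mead",options=dict(initial_simplex=sim,xatol=1e-4,fatol=1e-4)); return r.x,1-r.fun
D=dict(plain_bundle=(.044,.068),blue_bundle=(.044,.069),amber_jar=(.044,.062),match_tin=(.040,.066),white_pot=(.046,.060))
E
cat > m.py <<'E'
from h import *
top0=dict(plain_bundle=(358,217),blue_bundle=(296,122),amber_jar=(292,178),match_tin=(349,122),white_pot=(296,227))
for n in("scene","top"): grab_frame(n)
for k,(d,h) in D.items():
    g=ray("top",top0[k],h-.005); M={}
    for n in("top","scene"):
        e=proj(n,[[*g,h/2]])[0]
        c=[(np.linalg.norm(r["point"]-e),i,r) for i,r in enumerate(regions_of(n,k))]
        if c and min(c)[0]<15: M[n]=min(c)[2]["mask"].astype(float)
    for s in [list(M)]+[[x] for x in M]:
        q,i=fit({x:M[x] for x in s},lambda q:cyl(q,d,h),g,(.01,.01)); print(k,s,q.round(4),round(i,3))
for k,sy,u,v in(("red_tray",.218,(450,190),((480,165),(420,215))),("green_tray",.147,(207,202),((195,195),(225,210)))):
    g=ray("top",u,.01); w=ray("top",v[0],0)-ray("top",v[1],0); yaw=np.arctan2(-w[0],w[1]); M={}
    for n in("top","scene"):
        e=proj(n,[[*g,.01]])[0]
        c=[(np.linalg.norm(r["point"]-e),i,r) for i,r in enumerate(regions_of(n,k))]
        if c and min(c)[0]<25: M[n]=min(c)[2]["mask"].astype(float)
    for s in [list(M)]+[[x] for x in M]:
        q,i=fit({x:M[x] for x in s},lambda q:box(q,.076,sy,.022),[*g,yaw],(.01,.01,.1)); print(k,s,q.round(4),round(i,3))
for u,n in(((355,177),"square"),((255,142),"turq"),((278,268),"black")): print(n,ray("top",u,.05).round(3))
E
python3 m.py
```

```text
plain_bundle ['top', 'scene'] [ 0.4677 -0.0715] 0.803
plain_bundle ['top'] [ 0.4687 -0.0717] 0.933
plain_bundle ['scene'] [ 0.438  -0.0697] 0.703
blue_bundle ['top', 'scene'] [0.6852 0.0555] 0.944
blue_bundle ['top'] [0.6848 0.0548] 0.962
blue_bundle ['scene'] [0.6853 0.0559] 0.94
amber_jar ['top', 'scene'] [0.5648 0.0669] 0.891
amber_jar ['top'] [0.5653 0.0671] 0.927
amber_jar ['scene'] [0.5618 0.0677] 0.859
match_tin ['top', 'scene'] [ 0.6839 -0.064 ] 0.852
match_tin ['top'] [ 0.6838 -0.0639] 0.884
match_tin ['scene'] [ 0.6804 -0.063 ] 0.831
white_pot ['top', 'scene'] [0.4579 0.0622] 0.841
white_pot ['top'] [0.459  0.0625] 0.875
white_pot ['scene'] [0.4519 0.0644] 0.818
red_tray ['top', 'scene'] [ 0.531  -0.2828 -2.4282] 0.964
red_tray ['top'] [ 0.5316 -0.2829 -2.4362] 0.963
red_tray ['scene'] [ 0.5301 -0.2826 -2.4305] 0.974
green_tray ['top', 'scene'] [ 0.5301  0.2598 -0.5139] 0.96
green_tray ['top'] [ 0.5304  0.2599 -0.5119] 0.976
green_tray ['scene'] [ 0.5297  0.261  -0.5204] 0.955
square [ 0.559 -0.07 ]
turq [0.651 0.146]
black [0.37  0.105]
```

Request:
{"method": "arm_command", "body": {
  "rows": "0 0 0 0 0 -1 0.8",
  "squeeze": 30
}}

```text
time: 0.98
position: [0.1275, -0.4835, 0.2533]
eef_rot: [0.984, 0.179, 0.0, -0.0]
ft_force: [-0.0, -0.3, 0.5]
gripper_width: 0.0754
gripper_force: 0.0
```

```bash
cat > plan.py <<'E'
import sys, numpy as np
from scipy.spatial.transform import Rotation as R
from workcell import status
# usage: plan.py x y z psi_deg nrows : rows of equal world shift and equal turn about vertical
def tgt(psi): return R.from_matrix([[np.cos(psi),np.sin(psi),0],[np.sin(psi),-np.cos(psi),0],[0,0,-1]])
s=status.sense(); p=s["position"]; r=R.from_quat(s["eef_rot"])
print("t",round(s["time"],2),"p",p.round(4),"j",s["joint_positions"].round(3),"w",round(s["gripper_width"],4),"gf",round(s["gripper_force"],1))
x=r.as_matrix()[:,0]; print("psi",round(np.degrees(np.arctan2(x[1],x[0])),1),"tilt",round(np.degrees(np.arccos(-r.as_matrix()[2,2])),2))
if len(sys.argv)>1:
    *X,psi,n=map(float,sys.argv[1:6]); n=int(n); T=tgt(np.radians(psi))
    rv=(r.inv()*T).as_rotvec(); d=(np.array(X)-p)/n
    out=[]
    for i in range(n):
        Ri=r*R.from_rotvec(rv*i/n)
        out.append(" ".join(f"{v:.2f}" for v in [*(Ri.inv().apply(d)/.03),*(np.degrees(rv)/n/6)]))
    print("; ".join(out))
E
python3 plan.py 0.4687 -0.0717 0.16 130.8 20
```

```text
t 0.98 p [ 0.1275 -0.4835  0.2533] j [-1.313  0.213 -0.034  1.323  0.     1.468] w 0.0754 gf 0.0
psi 20.7 tilt 0.0
0.77 -0.44 0.16 0.00 -0.00 -0.92; 0.81 -0.37 0.16 0.00 -0.00 -0.92; 0.84 -0.29 0.16 0.00 -0.00 -0.92; 0.87 -0.20 0.16 0.00 -0.00 -0.92; 0.88 -0.12 0.16 0.00 -0.00 -0.92; 0.89 -0.03 0.16 0.00 -0.00 -0.92; 0.89 0.05 0.16 0.00 -0.00 -0.92; 0.88 0.14 0.16 0.00 -0.00 -0.92; 0.86 0.22 0.16 0.00 -0.00 -0.92; 0.84 0.30 0.16 0.00 -0.00 -0.92; 0.81 0.38 0.16 0.00 -0.00 -0.92; 0.76 0.46 0.16 0.00 -0.00 -0.92; 0.72 0.53 0.16 0.00 -0.00 -0.92; 0.66 0.60 0.16 0.00 -0.00 -0.92; 0.60 0.66 0.16 0.00 -0.00 -0.92; 0.54 0.71 0.16 0.00 -0.00 -0.92; 0.47 0.76 0.16 0.00 -0.00 -0.92; 0.39 0.80 0.16 0.00 -0.00 -0.92; 0.31 0.83 0.16 0.00 -0.00 -0.92; 0.23 0.86 0.16 0.00 -0.00 -0.92
```

Request:
{"method": "arm_command", "body": {
  "rows": "0.77 -0.44 0.16 0 0 -0.92 0.8; 0.81 -0.37 0.16 0 0 -0.92 0.8; 0.84 -0.29 0.16 0 0 -0.92 0.8; 0.87 -0.2 0.16 0 0 -0.92 0.8; 0.88 -0.12 0.16 0 0 -0.92 0.8; 0.89 -0.03 0.16 0 0 -0.92 0.8; 0.89 0.05 0.16 0 0 -0.92 0.8; 0.88 0.14 0.16 0 0 -0.92 0.8; 0.86 0.22 0.16 0 0 -0.92 0.8; 0.84 0.3 0.16 0 0 -0.92 0.8; 0.81 0.38 0.16 0 0 -0.92 0.8; 0.76 0.46 0.16 0 0 -0.92 0.8; 0.72 0.53 0.16 0 0 -0.92 0.8; 0.66 0.6 0.16 0 0 -0.92 0.8; 0.6 0.66 0.16 0 0 -0.92 0.8; 0.54 0.71 0.16 0 0 -0.92 0.8; 0.47 0.76 0.16 0 0 -0.92 0.8; 0.39 0.8 0.16 0 0 -0.92 0.8; 0.31 0.83 0.16 0 0 -0.92 0.8; 0.23 0.86 0.16 0 0 -0.92 0.8"
}}

```text
time: 2.65
position: [0.4675, -0.0694, 0.1571]
eef_rot: [0.411, 0.912, 0.0, 0.0]
ft_force: [1.1, -0.5, -0.7]
gripper_width: 0.0683
gripper_force: 0.0
```

```bash
python3 plan.py 0.4687 -0.0717 0.050 130.8 5
```

```text
t 2.65 p [ 0.4675 -0.0694  0.1571] j [-0.147  0.198 -0.3    1.072 -0.     0.7  ] w 0.0683 gf 0.0
psi 131.5 tilt 0.02
-0.02 -0.00 0.71 0.00 0.00 0.02; -0.02 -0.00 0.71 0.00 0.00 0.02; -0.02 -0.00 0.71 0.00 0.00 0.02; -0.02 -0.00 0.71 0.00 0.00 0.02; -0.02 -0.00 0.71 0.00 0.00 0.02
```

Request:
{"method": "arm_command", "body": {
  "rows": "-0.02 0 0.71 0 0 0.02 0.8; -0.02 0 0.71 0 0 0.02 0.8; -0.02 0 0.71 0 0 0.02 0.8; -0.02 0 0.71 0 0 0.02 0.8; -0.02 0 0.71 0 0 0.02 0.8; 0 0 0 0 0 0 0.8; 0 0 0 0 0 0 0; 0 0 0 0 0 0 0; 0 0 0 0 0 0 0; 0 0 0 0 0 0 0; 0 0 0 0 0 0 0; 0 0 0 0 0 0 0",
  "squeeze": 30
}}

```text
time: 3.65
position: [0.4697, -0.0731, 0.0521]
eef_rot: [0.418, 0.908, 0.0, 0.001]
ft_force: [-0.6, 0.1, 9.2]
gripper_width: 0.0432
gripper_force: 31.4
```

```bash
python3 plan.py 0.577 -0.3365 0.050 130.8 10
```

```text
t 3.65 p [ 0.4697 -0.0731  0.0521] j [-0.154  0.3   -0.459  0.809 -0.     0.708] w 0.0432 gf 31.4
psi 130.6 tilt 0.14
-0.90 -0.30 0.01 0.00 0.00 -0.00; -0.90 -0.30 0.01 0.00 0.00 -0.00; -0.90 -0.30 0.01 0.00 0.00 -0.00; -0.90 -0.30 0.01 0.00 0.00 -0.00; -0.90 -0.30 0.01 0.00 0.00 -0.00; -0.90 -0.30 0.01 0.00 0.00 -0.00; -0.90 -0.30 0.01 0.00 0.00 -0.00; -0.90 -0.30 0.01 0.00 0.00 -0.00; -0.90 -0.30 0.01 0.00 0.00 -0.00; -0.90 -0.30 0.01 0.00 0.00 -0.00
```

Request:
{"method": "arm_command", "body": {
  "rows": "0 0 -0.8 0 0 0 0; 0 0 -0.8 0 0 0 0; 0 0 -0.6 0 0 0 0; -0.9 -0.3 0 0 0 0 0; -0.9 -0.3 0 0 0 0 0; -0.9 -0.3 0 0 0 0 0; -0.9 -0.3 0 0 0 0 0; -0.9 -0.3 0 0 0 0 0; -0.9 -0.3 0 0 0 0 0; -0.9 -0.3 0 0 0 0 0; -0.9 -0.3 0 0 0 0 0; -0.9 -0.3 0 0 0 0 0; -0.9 -0.3 0 0 0 0 0; 0 0 0 0 0 0 0; 0 0 0 0 0 0 0; 0 0 0 0 0 0 0"
}}

```text
time: 4.98
position: [0.5758, -0.3363, 0.117]
eef_rot: [0.418, 0.908, 0.0, -0.0]
ft_force: [-0.2, -1.1, 0.1]
gripper_width: 0.0437
gripper_force: 30.9
```

```bash
python3 plan.py 0.577 -0.3365 0.058 130.8 4; python3 - <<'E'
from h import *
f=np.hstack([cv2.resize(grab_frame(n)[y:y+150,x:x+200],(400,300)) for n,y,x in(("top",110,340),("scene",120,120))])
cv2.imwrite("pics/a.png",f[:,:,::-1])
E
```

```text
t 4.98 p [ 0.5758 -0.3363  0.117 ] j [-0.529  0.611  0.213  1.173  0.     0.334] w 0.0437 gf 30.9
psi 130.6 tilt 0.01
-0.01 0.01 0.49 0.00 -0.00 -0.01; -0.01 0.01 0.49 0.00 -0.00 -0.01; -0.01 0.01 0.49 0.00 -0.00 -0.01; -0.01 0.01 0.49 0.00 -0.00 -0.01
```

View pics/a.png

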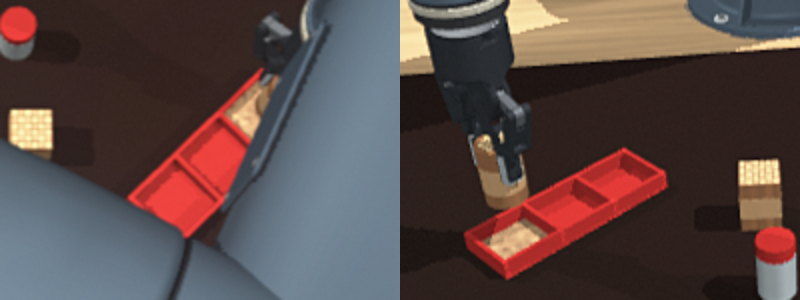

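The bundle is held upright over the cork bay, so I'll lower it until it touches and then release.

Request:
{"method": "arm_command", "body": {
  "rows": "0 0 0.6 0 0 0 0; 0 0 0.6 0 0 0 0; 0 0 0.4 0 0 0 0; 0 0 0.3 0 0 0 0; 0 0 0.1 0 0 0 0; 0 0 0 0 0 0 0; 0 0 0 0 0 0 0"
}}

```text
time: 5.67
position: [0.5762, -0.3363, 0.0576]
eef_rot: [0.418, 0.908, -0.0, 0.0]
ft_force: [-0.7, -0.6, 0.4]
gripper_width: 0.0434
gripper_force: 31.0
```

Request:
{"method": "arm_command", "body": {
  "rows": "0 0 0.04 0 0 0 0; 0 0 0 0 0 0 0.6; 0 0 0 0 0 0 0.75; 0 0 0 0 0 0 0.8; 0 0 0 0 0 0 0.8; 0 0 -0.5 0 0 0 0.8; 0 0 -1 0 0 0 0.8; 0 0 -1 0 0 0 0.8; 0 0 -1 0 0 0 0.8; 0 0 0 0 0 0 0.8"
}}

```text
time: 6.5
position: [0.578, -0.3377, 0.167]
eef_rot: [0.418, 0.908, -0.0, 0.004]
ft_force: [1.0, -1.7, 0.9]
gripper_width: 0.0683
gripper_force: 0.0
```

```bash
python3 plan.py 0.565 0.067 0.16 130.8 14;python3 - <<'E'
from h import *
n="scene"; f=grab_frame(n); f=cv2.resize(f[150:270,130:290],(640,480),interpolation=cv2.INTER_CUBIC); cv2.imwrite("pics/b.png",f[:,:,::-1])
E
```

```text
t 6.5 p [ 0.578  -0.3377  0.167 ] j [-0.529  0.589  0.303  1.277  0.     0.334] w 0.0683 gf 0.0
psi 130.6 tilt 0.46
0.75 0.60 0.01 0.00 0.01 -0.00; 0.75 0.60 0.01 0.00 0.01 -0.00; 0.75 0.60 0.01 0.00 0.01 -0.00; 0.75 0.60 0.01 0.00 0.01 -0.00; 0.75 0.60 0.01 0.00 0.01 -0.00; 0.75 0.60 0.01 0.00 0.01 -0.00; 0.75 0.60 0.01 0.00 0.01 -0.00; 0.75 0.60 0.01 0.00 0.01 -0.00; 0.75 0.60 0.01 0.00 0.01 -0.00; 0.75 0.61 0.02 0.00 0.01 -0.00; 0.75 0.61 0.02 0.00 0.01 -0.00; 0.75 0.61 0.02 0.00 0.01 -0.00; 0.75 0.61 0.02 0.00 0.01 -0.00; 0.75 0.61 0.02 0.00 0.01 -0.00
```

View pics/b.png

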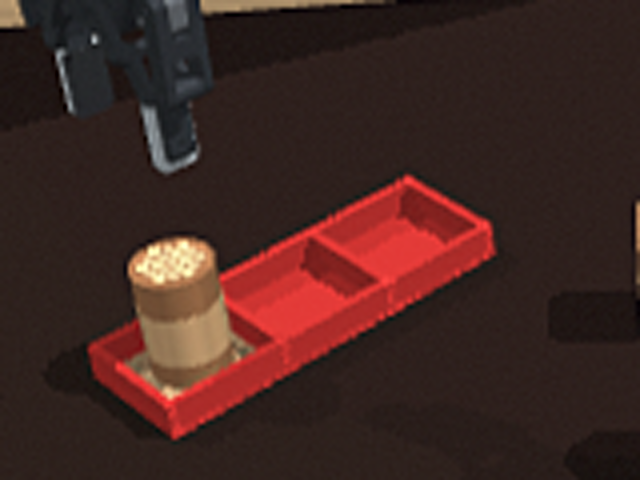

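The plain bundle stands in the cork bay. Next is the jar.

Request:
{"method": "arm_command", "body": {
  "rows": "0.75 0.6 0 0 0 0 0.8; 0.75 0.6 0 0 0 0 0.8; 0.75 0.6 0 0 0 0 0.8; 0.75 0.6 0 0 0 0 0.8; 0.75 0.6 0 0 0 0 0.8; 0.75 0.6 0 0 0 0 0.8; 0.75 0.6 0 0 0 0 0.8; 0.75 0.6 0 0 0 0 0.8; 0.75 0.6 0 0 0 0 0.8; 0.75 0.61 0 0 0 0 0.8; 0.75 0.61 0 0 0 0 0.8; 0.75 0.61 0 0 0 0 0.8; 0.75 0.61 0 0 0 0 0.8; 0.75 0.61 0 0 0 0 0.8; 0 0 0 0 0 0 0.8; 0 0 0 0 0 0 0.8; 0 0 0 0 0 0 0.8"
}}

```text
time: 7.97
position: [0.5633, 0.0674, 0.16]
eef_rot: [0.418, 0.908, -0.0, -0.0]
ft_force: [0.7, 0.8, -0.2]
gripper_width: 0.0687
gripper_force: 0.0
```

```bash
python3 plan.py 0.565 0.067 0.047 130.8 5
```

```text
t 7.97 p [0.5633 0.0674 0.16  ] j [ 0.119  0.384 -0.039  1.149 -0.     0.982] w 0.0687 gf 0.0
psi 130.6 tilt 0.06
-0.01 0.01 0.75 -0.00 -0.00 -0.01; -0.01 0.01 0.75 -0.00 -0.00 -0.01; -0.01 0.01 0.75 -0.00 -0.00 -0.01; -0.01 0.01 0.75 -0.00 -0.00 -0.01; -0.01 0.01 0.75 -0.00 -0.00 -0.01
```

Request:
{"method": "arm_command", "body": {
  "rows": "-0.01 0.01 0.75 0 0 0 0.8; -0.01 0.01 0.75 0 0 0 0.8; -0.01 0.01 0.75 0 0 0 0.8; -0.01 0.01 0.75 0 0 0 0.8; -0.01 0.01 0.75 0 0 0 0.8; 0 0 0 0 0 0 0.8; 0 0 0 0 0 0 0; 0 0 0 0 0 0 0; 0 0 0 0 0 0 0; 0 0 0 0 0 0 0; 0 0 0 0 0 0 0; 0 0 0 0 0 0 0; 0 0 0 0 0 0 0",
  "squeeze": 40
}}

```text
time: 9.05
position: [0.5668, 0.0673, 0.0495]
eef_rot: [0.418, 0.908, 0.0, 0.001]
ft_force: [-0.7, -2.5, 8.0]
gripper_width: 0.0432
gripper_force: 41.5
```

```bash
python3 plan.py 0.531 -0.2828 0.050 130.8 13
```

```text
t 9.05 p [0.5668 0.0673 0.0495] j [ 0.119  0.472 -0.201  0.895 -0.001  0.981] w 0.0432 gf 41.5
psi 130.6 tilt 0.14
-0.62 -0.65 -0.00 0.00 0.00 -0.00; -0.62 -0.65 -0.00 0.00 0.00 -0.00; -0.62 -0.65 -0.00 0.00 0.00 -0.00; -0.62 -0.65 -0.00 0.00 0.00 -0.00; -0.62 -0.65 -0.00 0.00 0.00 -0.00; -0.62 -0.65 -0.00 0.00 0.00 -0.00; -0.62 -0.65 -0.00 0.00 0.00 -0.00; -0.62 -0.65 -0.00 0.00 0.00 -0.00; -0.62 -0.66 -0.00 0.00 0.00 -0.00; -0.62 -0.66 -0.00 0.00 0.00 -0.00; -0.62 -0.66 -0.00 0.00 0.00 -0.00; -0.62 -0.66 -0.00 0.00 0.00 -0.00; -0.62 -0.66 -0.00 0.00 0.00 -0.00
```

Request:
{"method": "arm_command", "body": {
  "rows": "0 0 -0.9 0 0 0 0; 0 0 -0.9 0 0 0 0; 0 0 -0.9 0 0 0 0; 0 0 -0.9 0 0 0 0; -0.62 -0.65 0 0 0 0 0; -0.62 -0.65 0 0 0 0 0; -0.62 -0.65 0 0 0 0 0; -0.62 -0.65 0 0 0 0 0; -0.62 -0.65 0 0 0 0 0; -0.62 -0.65 0 0 0 0 0; -0.62 -0.65 0 0 0 0 0; -0.62 -0.65 0 0 0 0 0; -0.62 -0.66 0 0 0 0 0; -0.62 -0.66 0 0 0 0 0; -0.62 -0.66 0 0 0 0 0; -0.62 -0.66 0 0 0 0 0; -0.62 -0.66 0 0 0 0 0; 0 0 0 0 0 0 0; 0 0 0 0 0 0 0; 0 0 0 0 0 0 0"
}}

```text
time: 10.72
position: [0.5293, -0.2818, 0.1564]
eef_rot: [0.418, 0.908, 0.0, 0.0]
ft_force: [0.4, -0.1, -0.1]
gripper_width: 0.0431
gripper_force: 41.3
```

```bash
python3 plan.py 0.531 -0.2828 0.0535 130.8 4
```

```text
t 10.72 p [ 0.5293 -0.2818  0.1564] j [-0.489  0.451  0.052  1.172  0.     0.374] w 0.0431 gf 41.3
psi 130.6 tilt 0.02
-0.02 0.01 0.86 0.00 0.00 -0.01; -0.02 0.01 0.86 0.00 0.00 -0.01; -0.02 0.01 0.86 0.00 0.00 -0.01; -0.02 0.01 0.86 0.00 0.00 -0.01
```

Request:
{"method": "arm_command", "body": {
  "rows": "-0.02 0.01 0.9 0 0 0 0; -0.02 0.01 0.9 0 0 0 0; -0.02 0.01 0.7 0 0 0 0; -0.02 0.01 0.5 0 0 0 0; 0 0 0.25 0 0 0 0; 0 0 0.15 0 0 0 0; 0 0 0 0 0 0 0; 0 0 0 0 0 0 0"
}}

```text
time: 11.38
position: [0.5324, -0.2829, 0.055]
eef_rot: [0.418, 0.909, -0.0, 0.001]
ft_force: [0.1, 0.1, -1.2]
gripper_width: 0.0433
gripper_force: 41.5
```

Request:
{"method": "arm_command", "body": {
  "rows": "0 0 0.04 0 0 0 0; 0 0 0 0 0 0 0.6; 0 0 0 0 0 0 0.75; 0 0 0 0 0 0 0.8; 0 0 0 0 0 0 0.8; 0 0 -0.5 0 0 0 0.8; 0 0 -1 0 0 0 0.8; 0 0 -1 0 0 0 0.8; 0 0 -1 0 0 0 0.8; 0 0 0 0 0 0 0.8; 0 0 0 0 0 0 0.8"
}}

```text
time: 12.3
position: [0.5327, -0.2837, 0.1596]
eef_rot: [0.418, 0.908, -0.0, 0.002]
ft_force: [-0.1, 0.5, -1.2]
gripper_width: 0.0683
gripper_force: 0.0
```

```bash
python3 plan.py 0.6835 -0.064 0.16 130.8 10
```

```text
t 12.3 p [ 0.5327 -0.2837  0.1596] j [-0.489  0.454  0.066  1.179 -0.     0.373] w 0.0683 gf 0.0
psi 130.6 tilt 0.2
0.23 0.86 -0.00 0.00 0.00 -0.00; 0.23 0.86 -0.00 0.00 0.00 -0.00; 0.23 0.86 -0.00 0.00 0.00 -0.00; 0.23 0.86 -0.00 0.00 0.00 -0.00; 0.23 0.86 -0.00 0.00 0.00 -0.00; 0.23 0.86 -0.00 0.00 0.00 -0.00; 0.23 0.86 -0.00 0.00 0.00 -0.00; 0.23 0.86 -0.00 0.00 0.00 -0.00; 0.23 0.86 -0.00 0.00 0.00 -0.00; 0.23 0.86 -0.00 0.00 0.00 -0.00
```

Request:
{"method": "arm_command", "body": {
  "rows": "0.23 0.86 0 0 0 0 0.8; 0.23 0.86 0 0 0 0 0.8; 0.23 0.86 0 0 0 0 0.8; 0.23 0.86 0 0 0 0 0.8; 0.23 0.86 0 0 0 0 0.8; 0.23 0.86 0 0 0 0 0.8; 0.23 0.86 0 0 0 0 0.8; 0.23 0.86 0 0 0 0 0.8; 0.23 0.86 0 0 0 0 0.8; 0.23 0.86 0 0 0 0 0.8; 0 0 0 0 0 0 0.8; 0 0 0 0 0 0 0.8; 0 0 0 0 0 0 0.8"
}}

```text
time: 13.38
position: [0.6823, -0.0631, 0.1567]
eef_rot: [0.418, 0.908, -0.0, -0.001]
ft_force: [0.4, -1.0, 0.3]
gripper_width: 0.0684
gripper_force: 0.0
```

```bash
python3 plan.py 0.6835 -0.064 0.05 130.8 5; python3 - <<'E'
from h import *
f=np.hstack([cv2.resize(grab_frame(n)[y:y+150,x:x+200],(400,300)) for n,y,x in(("top",80,340),("scene",150,130))])
cv2.imwrite("pics/c.png",f[:,:,::-1])
E
```

```text
t 13.38 p [ 0.6823 -0.0631  0.1567] j [-0.092  0.639  0.362  1.296 -0.     0.77 ] w 0.0684 gf 0.0
psi 130.6 tilt 0.1
-0.01 0.00 0.71 -0.00 -0.00 -0.01; -0.01 0.00 0.71 -0.00 -0.00 -0.01; -0.01 0.00 0.71 -0.00 -0.00 -0.01; -0.01 0.00 0.71 -0.00 -0.00 -0.01; -0.01 0.00 0.71 -0.00 -0.00 -0.01
```

View pics/c.png

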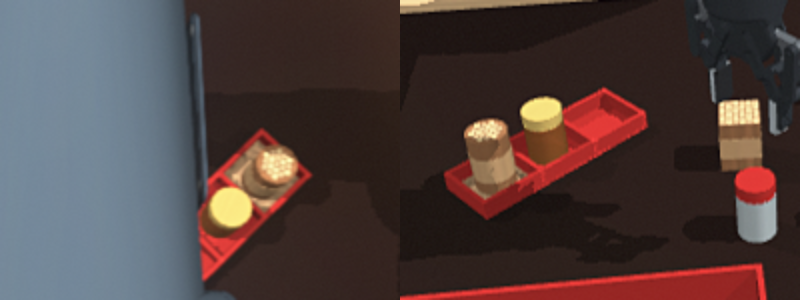

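Both are upright; the slight lean is perspective. The jar stands in the middle bay. Now the tin.

Request:
{"method": "arm_command", "body": {
  "rows": "-0.01 0 0.71 0 0 0 0.8; -0.01 0 0.71 0 0 0 0.8; -0.01 0 0.71 0 0 0 0.8; -0.01 0 0.71 0 0 0 0.8; -0.01 0 0.71 0 0 0 0.8; 0 0 0 0 0 0 0.8; 0 0 0 0 0 0 0; 0 0 0 0 0 0 0; 0 0 0 0 0 0 0; 0 0 0 0 0 0 0; 0 0 0 0 0 0 0; 0 0 0 0 0 0 0; 0 0 0 0 0 0 0",
  "squeeze": 35
}}

```text
time: 14.57
position: [0.6848, -0.0643, 0.0533]
eef_rot: [0.418, 0.908, 0.0, 0.001]
ft_force: [-0.4, -0.6, 7.9]
gripper_width: 0.039
gripper_force: 36.0
```

```bash
python3 plan.py 0.4848 -0.2292 0.050 130.8 10
```

```text
t 14.57 p [ 0.6848 -0.0643  0.0533] j [-0.094  0.692  0.19   1.066 -0.     0.769] w 0.039 gf 36.0
psi 130.6 tilt 0.16
0.02 -0.86 0.01 0.00 0.00 -0.00; 0.02 -0.86 0.01 0.00 0.00 -0.00; 0.02 -0.86 0.01 0.00 0.00 -0.00; 0.02 -0.86 0.01 0.00 0.00 -0.00; 0.02 -0.86 0.01 0.00 0.00 -0.00; 0.02 -0.86 0.01 0.00 0.00 -0.00; 0.02 -0.86 0.01 0.00 0.00 -0.00; 0.02 -0.86 0.01 0.00 0.00 -0.00; 0.02 -0.86 0.01 0.00 0.00 -0.00; 0.02 -0.86 0.01 0.00 0.00 -0.00
```

Request:
{"method": "arm_command", "body": {
  "rows": "0 0 -0.9 0 0 0 0; 0 0 -0.9 0 0 0 0; 0 0 -0.9 0 0 0 0; 0 0 -0.9 0 0 0 0; 0.02 -0.86 0 0 0 0 0; 0.02 -0.86 0 0 0 0 0; 0.02 -0.86 0 0 0 0 0; 0.02 -0.86 0 0 0 0 0; 0.02 -0.86 0 0 0 0 0; 0.02 -0.86 0 0 0 0 0; 0.02 -0.86 0 0 0 0 0; 0.02 -0.86 0 0 0 0 0; 0.02 -0.86 0 0 0 0 0; 0.02 -0.86 0 0 0 0 0; 0 0 0 0 0 0 0; 0 0 0 0 0 0 0; 0 0 0 0 0 0 0"
}}

```text
time: 15.98
position: [0.4846, -0.2273, 0.1601]
eef_rot: [0.418, 0.908, 0.0, 0.001]
ft_force: [-0.2, -0.5, -1.0]
gripper_width: 0.039
gripper_force: 35.8
```

```bash
python3 plan.py 0.4848 -0.2292 0.0575 130.8 4
```

```text
t 15.98 p [ 0.4846 -0.2273  0.1601] j [-0.439  0.318 -0.133  1.118  0.     0.424] w 0.039 gf 35.8
psi 130.6 tilt 0.08
-0.01 -0.01 0.86 0.00 0.00 -0.01; -0.01 -0.01 0.86 0.00 0.00 -0.01; -0.01 -0.01 0.86 0.00 0.00 -0.01; -0.01 -0.01 0.86 0.00 0.00 -0.01
```

Request:
{"method": "arm_command", "body": {
  "rows": "-0.01 -0.01 0.9 0 0 0 0; -0.01 -0.01 0.9 0 0 0 0; -0.01 -0.01 0.7 0 0 0 0; -0.01 -0.01 0.5 0 0 0 0; 0 0 0.25 0 0 0 0; 0 0 0.15 0 0 0 0; 0 0 0 0 0 0 0; 0 0 0 0 0 0 0"
}}

```text
time: 16.65
position: [0.4847, -0.2289, 0.0581]
eef_rot: [0.418, 0.909, -0.0, 0.001]
ft_force: [0.0, -0.0, -0.5]
gripper_width: 0.0394
gripper_force: 36.4
```

Request:
{"method": "arm_command", "body": {
  "rows": "0 0 0.04 0 0 0 0; 0 0 0 0 0 0 0.6; 0 0 0 0 0 0 0.75; 0 0 0 0 0 0 0.8; 0 0 0 0 0 0 0.8; 0 0 -0.5 0 0 0 0.8; 0 0 -1 0 0 0 0.8; 0 0 -1 0 0 0 0.8; 0 0 -1 0 0 0 0.8; 0 0 0 0 0 0 0.8; 0 0 0 0 0 0 0.8"
}}

```text
time: 17.57
position: [0.4848, -0.2295, 0.1628]
eef_rot: [0.418, 0.908, -0.0, 0.002]
ft_force: [-0.2, 0.6, -0.5]
gripper_width: 0.0682
gripper_force: 0.0
```

```bash
python3 plan.py 0.685 0.055 0.16 60.6 14
```

```text
t 17.57 p [ 0.4848 -0.2295  0.1628] j [-0.442  0.317 -0.127  1.123 -0.     0.421] w 0.0682 gf 0.0
psi 130.6 tilt 0.19
0.20 0.80 0.01 0.00 0.00 0.83; 0.27 0.78 0.01 0.00 0.00 0.83; 0.34 0.75 0.01 0.00 0.00 0.83; 0.41 0.72 0.01 0.00 0.00 0.83; 0.47 0.68 0.01 0.00 0.00 0.83; 0.52 0.64 0.01 0.00 0.00 0.83; 0.58 0.59 0.01 0.00 0.00 0.83; 0.63 0.54 0.01 0.00 0.00 0.83; 0.67 0.48 0.01 0.00 0.00 0.83; 0.71 0.42 0.01 0.00 0.00 0.83; 0.75 0.36 0.01 0.00 0.00 0.83; 0.77 0.29 0.01 0.00 0.00 0.83; 0.80 0.22 0.01 0.00 0.00 0.83; 0.81 0.15 0.01 0.00 0.00 0.83
```

Request:
{"method": "arm_command", "body": {
  "rows": "0.2 0.8 0 0 0 0.83 0.8; 0.27 0.78 0 0 0 0.83 0.8; 0.34 0.75 0 0 0 0.83 0.8; 0.41 0.72 0 0 0 0.83 0.8; 0.47 0.68 0 0 0 0.83 0.8; 0.52 0.64 0 0 0 0.83 0.8; 0.58 0.59 0 0 0 0.83 0.8; 0.63 0.54 0 0 0 0.83 0.8; 0.67 0.48 0 0 0 0.83 0.8; 0.71 0.42 0 0 0 0.83 0.8; 0.75 0.36 0 0 0 0.83 0.8; 0.77 0.29 0 0 0 0.83 0.8; 0.8 0.22 0 0 0 0.83 0.8; 0.81 0.15 0 0 0 0.83 0.8; 0 0 0 0 0 0 0.8; 0 0 0 0 0 0 0.8; 0 0 0 0 0 0 0.8"
}}

```text
time: 18.98
position: [0.6819, 0.0553, 0.16]
eef_rot: [0.862, 0.507, -0.001, -0.0]
ft_force: [-0.4, -0.2, -0.7]
gripper_width: 0.0682
gripper_force: 0.0
```

```bash
python3 plan.py 0.685 0.055 0.05 60.6 5
```

```text
t 18.98 p [0.6819 0.0553 0.16  ] j [ 0.081  0.635  0.364  1.302 -0.     2.159] w 0.0682 gf 0.0
psi 60.9 tilt 0.1
0.01 0.02 0.73 -0.00 0.00 0.01; 0.01 0.02 0.73 -0.00 0.00 0.01; 0.01 0.02 0.73 -0.00 0.00 0.01; 0.01 0.02 0.73 -0.00 0.00 0.01; 0.01 0.02 0.73 -0.00 0.00 0.01
```

Request:
{"method": "arm_command", "body": {
  "rows": "0.01 0.02 0.73 0 0 0.01 0.8; 0.01 0.02 0.73 0 0 0.01 0.8; 0.01 0.02 0.73 0 0 0.01 0.8; 0.01 0.02 0.73 0 0 0.01 0.8; 0.01 0.02 0.73 0 0 0.01 0.8; 0 0 0 0 0 0 0.8; 0 0 0 0 0 0 0; 0 0 0 0 0 0 0; 0 0 0 0 0 0 0; 0 0 0 0 0 0 0; 0 0 0 0 0 0 0; 0 0 0 0 0 0 0; 0 0 0 0 0 0 0",
  "squeeze": 30
}}

```text
time: 20.07
position: [0.6867, 0.0554, 0.0534]
eef_rot: [0.864, 0.504, 0.001, 0.001]
ft_force: [-0.7, -2.2, 8.0]
gripper_width: 0.0433
gripper_force: 31.2
```

```bash
python3 plan.py 0.5475 0.2907 0.050 60.6 10
```

```text
t 20.07 p [0.6867 0.0554 0.0534] j [ 0.081  0.695  0.195  1.069 -0.     2.165] w 0.0433 gf 31.2
psi 60.6 tilt 0.14
0.46 -0.79 0.01 0.00 -0.00 -0.00; 0.46 -0.79 0.01 0.00 -0.00 -0.00; 0.46 -0.79 0.01 0.00 -0.00 -0.00; 0.46 -0.79 0.01 0.00 -0.00 -0.00; 0.46 -0.79 0.01 0.00 -0.00 -0.00; 0.46 -0.79 0.01 0.00 -0.00 -0.00; 0.46 -0.79 0.01 0.00 -0.00 -0.00; 0.46 -0.79 0.01 0.00 -0.00 -0.00; 0.46 -0.79 0.01 0.00 -0.00 -0.00; 0.46 -0.79 0.01 0.00 -0.00 -0.00
```

Request:
{"method": "arm_command", "body": {
  "rows": "0 0 -0.9 0 0 0 0; 0 0 -0.9 0 0 0 0; 0 0 -0.9 0 0 0 0; 0 0 -0.9 0 0 0 0; 0.46 -0.79 0 0 0 0 0; 0.46 -0.79 0 0 0 0 0; 0.46 -0.79 0 0 0 0 0; 0.46 -0.79 0 0 0 0 0; 0.46 -0.79 0 0 0 0 0; 0.46 -0.79 0 0 0 0 0; 0.46 -0.79 0 0 0 0 0; 0.46 -0.79 0 0 0 0 0; 0.46 -0.79 0 0 0 0 0; 0.46 -0.79 0 0 0 0 0; 0 0 0 0 0 0 0; 0 0 0 0 0 0 0; 0 0 0 0 0 0 0"
}}

```text
time: 21.48
position: [0.5475, 0.2921, 0.1602]
eef_rot: [0.864, 0.504, 0.0, 0.0]
ft_force: [-0.4, -0.8, -0.5]
gripper_width: 0.0433
gripper_force: 30.9
```

```bash
python3 plan.py 0.5475 0.2907 0.0575 60.6 4
```

```text
t 21.48 p [0.5475 0.2921 0.1602] j [ 0.49   0.492  0.127  1.205 -0.     2.575] w 0.0433 gf 30.9
psi 60.6 tilt 0.04
-0.01 0.00 0.86 0.00 -0.00 -0.00; -0.01 0.01 0.86 0.00 -0.00 -0.00; -0.01 0.01 0.86 0.00 -0.00 -0.00; -0.01 0.01 0.86 0.00 -0.00 -0.00
```

Request:
{"method": "arm_command", "body": {
  "rows": "-0.01 0.01 0.9 0 0 0 0; -0.01 0.01 0.9 0 0 0 0; -0.01 0.01 0.7 0 0 0 0; -0.01 0.01 0.5 0 0 0 0; 0 0 0.25 0 0 0 0; 0 0 0.15 0 0 0 0; 0 0 0 0 0 0 0; 0 0 0 0 0 0 0"
}}

```text
time: 22.15
position: [0.5485, 0.2903, 0.0586]
eef_rot: [0.864, 0.504, 0.001, 0.0]
ft_force: [0.3, -0.6, 0.5]
gripper_width: 0.0433
gripper_force: 31.3
```

Request:
{"method": "arm_command", "body": {
  "rows": "0 0 0.04 0 0 0 0; 0 0 0 0 0 0 0.6; 0 0 0 0 0 0 0.75; 0 0 0 0 0 0 0.8; 0 0 0 0 0 0 0.8; 0 0 -0.5 0 0 0 0.8; 0 0 -1 0 0 0 0.8; 0 0 -1 0 0 0 0.8; 0 0 -1 0 0 0 0.8; 0 0 0 0 0 0 0.8; 0 0 0 0 0 0 0.8"
}}

```text
time: 23.07
position: [0.5487, 0.2911, 0.1633]
eef_rot: [0.864, 0.504, 0.002, 0.0]
ft_force: [0.4, -0.2, -0.6]
gripper_width: 0.0683
gripper_force: 0.0
```

```bash
python3 plan.py 0.459 0.0625 0.16 60.6 9
```

```text
t 23.07 p [0.5487 0.2911 0.1633] j [ 0.488  0.489  0.13   1.208 -0.     2.572] w 0.0683 gf 0.0
psi 60.6 tilt 0.2
-0.90 0.13 0.01 0.00 -0.00 -0.00; -0.90 0.13 0.01 0.00 -0.00 -0.00; -0.90 0.13 0.01 0.00 -0.00 -0.00; -0.90 0.13 0.01 0.00 -0.00 -0.00; -0.90 0.13 0.01 0.00 -0.00 -0.00; -0.90 0.13 0.01 0.00 -0.00 -0.00; -0.90 0.13 0.01 0.00 -0.00 -0.00; -0.90 0.13 0.01 0.00 -0.00 -0.00; -0.90 0.13 0.01 0.00 -0.00 -0.00
```

Request:
{"method": "arm_command", "body": {
  "rows": "-0.9 0.13 0 0 0 0 0.8; -0.9 0.13 0 0 0 0 0.8; -0.9 0.13 0 0 0 0 0.8; -0.9 0.13 0 0 0 0 0.8; -0.9 0.13 0 0 0 0 0.8; -0.9 0.13 0 0 0 0 0.8; -0.9 0.13 0 0 0 0 0.8; -0.9 0.13 0 0 0 0 0.8; -0.9 0.13 0 0 0 0 0.8; 0 0 0 0 0 0 0.8; 0 0 0 0 0 0 0.8; 0 0 0 0 0 0 0.8"
}}

```text
time: 24.07
position: [0.4587, 0.0618, 0.1609]
eef_rot: [0.864, 0.504, -0.0, -0.0]
ft_force: [-0.3, -0.2, -0.3]
gripper_width: 0.0683
gripper_force: 0.0
```

```bash
python3 plan.py 0.459 0.0625 0.045 60.6 5
```

```text
t 24.07 p [0.4587 0.0618 0.1609] j [ 0.134  0.177 -0.316  1.078  0.     2.219] w 0.0683 gf 0.0
psi 60.5 tilt 0.04
0.00 -0.00 0.77 -0.00 0.00 -0.00; 0.00 -0.00 0.77 -0.00 0.00 -0.00; 0.00 -0.00 0.77 -0.00 0.00 -0.00; 0.00 -0.00 0.77 -0.00 0.00 -0.00; 0.00 -0.00 0.77 -0.00 0.00 -0.00
```

Request:
{"method": "arm_command", "body": {
  "rows": "0 0 0.77 0 0 0 0.8; 0 0 0.77 0 0 0 0.8; 0 0 0.77 0 0 0 0.8; 0 0 0.77 0 0 0 0.8; 0 0 0.77 0 0 0 0.8; 0 0 0 0 0 0 0.8; 0 0 0 0 0 0 0; 0 0 0 0 0 0 0; 0 0 0 0 0 0 0; 0 0 0 0 0 0 0; 0 0 0 0 0 0 0; 0 0 0 0 0 0 0; 0 0 0 0 0 0 0",
  "squeeze": 35
}}

```text
time: 25.15
position: [0.4596, 0.0618, 0.047]
eef_rot: [0.864, 0.504, 0.001, 0.0]
ft_force: [-1.5, 1.5, 7.7]
gripper_width: 0.0451
gripper_force: 36.5
```

```bash
python3 plan.py 0.5127 0.2289 0.050 60.6 7
```

```text
t 25.15 p [0.4596 0.0618 0.047 ] j [ 0.134  0.286 -0.495  0.788  0.     2.218] w 0.0451 gf 36.5
psi 60.5 tilt 0.11
0.82 -0.17 -0.01 0.00 -0.00 -0.00; 0.82 -0.17 -0.01 0.00 -0.00 -0.00; 0.82 -0.17 -0.01 0.00 -0.00 -0.00; 0.82 -0.17 -0.01 0.00 -0.00 -0.00; 0.82 -0.17 -0.01 0.00 -0.00 -0.00; 0.82 -0.17 -0.01 0.00 -0.00 -0.00; 0.82 -0.17 -0.01 0.00 -0.00 -0.00
```

Request:
{"method": "arm_command", "body": {
  "rows": "0 0 -0.9 0 0 0 0; 0 0 -0.9 0 0 0 0; 0 0 -0.9 0 0 0 0; 0 0 -0.9 0 0 0 0; 0.82 -0.17 0 0 0 0 0; 0.82 -0.17 0 0 0 0 0; 0.82 -0.17 0 0 0 0 0; 0.82 -0.17 0 0 0 0 0; 0.82 -0.17 0 0 0 0 0; 0.82 -0.17 0 0 0 0 0; 0.82 -0.17 0 0 0 0 0; 0 0 0 0 0 0 0; 0 0 0 0 0 0 0; 0 0 0 0 0 0 0"
}}

```text
time: 26.32
position: [0.5122, 0.2289, 0.1541]
eef_rot: [0.864, 0.504, -0.0, 0.0]
ft_force: [0.5, 0.3, -0.8]
gripper_width: 0.045
gripper_force: 36.3
```

```bash
python3 plan.py 0.5127 0.2289 0.0515 60.6 4
```

```text
t 26.32 p [0.5122 0.2289 0.1541] j [ 0.42   0.374 -0.069  1.128 -0.     2.505] w 0.045 gf 36.3
psi 60.6 tilt 0.01
0.00 0.00 0.86 -0.00 0.00 -0.00; 0.00 0.00 0.86 -0.00 0.00 -0.00; 0.00 0.00 0.86 -0.00 0.00 -0.00; 0.00 0.00 0.86 -0.00 0.00 -0.00
```

Request:
{"method": "arm_command", "body": {
  "rows": "0 0 0.9 0 0 0 0; 0 0 0.9 0 0 0 0; 0 0 0.7 0 0 0 0; 0 0 0.5 0 0 0 0; 0 0 0.25 0 0 0 0; 0 0 0.15 0 0 0 0; 0 0 0 0 0 0 0; 0 0 0 0 0 0 0"
}}

```text
time: 26.98
position: [0.5129, 0.2291, 0.0529]
eef_rot: [0.864, 0.504, 0.001, 0.0]
ft_force: [0.7, 0.3, -0.2]
gripper_width: 0.0451
gripper_force: 36.6
```

Request:
{"method": "arm_command", "body": {
  "rows": "0 0 0.04 0 0 0 0; 0 0 0 0 0 0 0.6; 0 0 0 0 0 0 0.75; 0 0 0 0 0 0 0.8; 0 0 0 0 0 0 0.8; 0 0 -0.5 0 0 0 0.8; 0 0 -1 0 0 0 0.8; 0 0 -1 0 0 0 0.8; 0 0 -1 0 0 0 0.8; 0 0 -1 0 0 0 0.8; -1 0 0 0 0 0 0.8; -1 0 0 0 0 0 0.8; -1 0 0 0 0 0 0.8; -1 0 0 0 0 0 0.8; -1 0 0 0 0 0 0.8; -1 0 0 0 0 0 0.8; 0 0 0 0 0 0 0.8; 0 0 0 0 0 0 0.8"
}}

```text
time: 28.48
position: [0.4236, 0.0715, 0.1862]
eef_rot: [0.864, 0.503, 0.0, 0.0]
ft_force: [-0.3, 0.7, -0.4]
gripper_width: 0.0684
gripper_force: 0.0
```

```bash
python3 - <<'E'
from h import *
for n in("scene","top"):
    f=grab_frame(n); 
    cv2.imwrite(f"pics/{n}_end.png",f[:,:,::-1])
Rr=(.531,-.2828,-2.43);G=(.5301,.2598,-.514)
for k,T,y in(("plain_bundle",Rr,.071),("amber_jar",Rr,0),("match_tin",Rr,-.071),("blue_bundle",G,.0355),("white_pot",G,-.0355)):
    b=np.array([T[0]-np.sin(T[2])*y,T[1]+np.cos(T[2])*y]); d,h=D[k]
    for n in("scene","top"):
        e=proj(n,[[*b,.004+h/2]])[0]
        c=[(np.linalg.norm(r["point"]-e),i,r) for i,r in enumerate(regions_of(n,k))]
        if c and min(c)[0]<25:
            q,i=fit({n:min(c)[2]["mask"].astype(float)},lambda q:cyl(q,d,h,.004),b,(.01,.01)); print(k,n,"off mm",((q-b)*1000).round(1),round(i,2))
E
```

```text
plain_bundle scene off mm [-4.7  0.1] 0.96
plain_bundle top off mm [-2.7 -0.6] 0.97
amber_jar scene off mm [-1.6 -1.3] 0.89
amber_jar top off mm [-0.9 -0.7] 0.9
match_tin scene off mm [-3.1  0.5] 0.93
match_tin top off mm [-2.2  0.6] 0.96
blue_bundle scene off mm [-2.6  1.5] 0.87
blue_bundle top off mm [2.3 1.3] 0.72
white_pot scene off mm [-2.8  0.6] 0.85
```

View pics/scene_end.png

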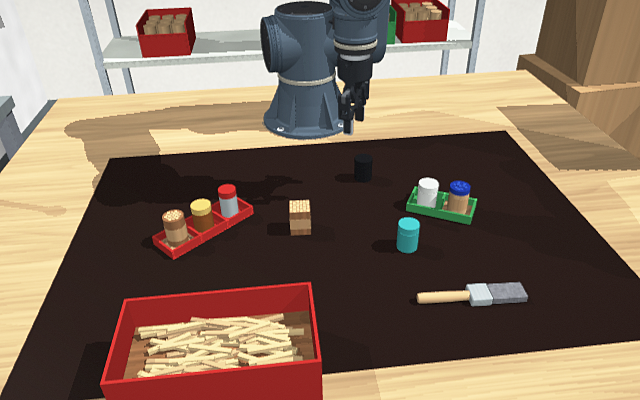

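View pics/top_end.png

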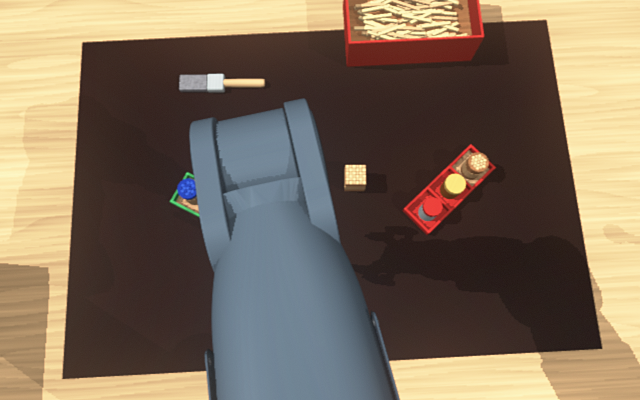

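The final views show all five items upright in their bays: red tray at scene (175,228), (201,215), (228,201), green tray at (428,193), (459,197). The square bundle is still at (300,217), and the gripper is clear of everything.

```bash
python3 -c "from workcell import *; print(sign_off())"
```

```text
the job is handed in; nothing more can be done
None
```

Both kits are made up and the job is handed in: all five items stand upright in their bays, with the plain bundle and the blue-ended bundle in the cork-padded ones. The square bundle was not touched, and the clock read about 28 s at the last move.

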